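Lay out the projector spares on the fitting board

TASK

Lay the spares out on the light wooden board ready for fitting: of the loose parts, stand the wide brass lens tube on the square felt pad and the narrow one on the round felt pad, stand the steel sprocket on the board midway between the two tubes and in line with them, and lay the copper carbon holder behind the sprocket (between it and the dark steel strip along the board's back edge), centred on the sprocket and parallel to the strip. Set the brass lens cap centrally on top of the wide tube, knob up; leave the glass shade and the oil can where they are, and let go of everything.

Things in the scene. Friction and masses are not known exactly. Their poses are not given: they have to be found in the camera images.
- wide_tube_center (a point): Wide brass lens tube, loose, standing upright: 56 mm outer diameter, 60 mm tall (4 mm wall; pale grey lens glass recessed 5 mm below the top). This point is on its axis half-way up (30 mm above its foot); z along its axis.
- narrow_tube_center (a point): Narrow brass lens tube, loose, standing upright: 36 mm outer diameter, 70 mm tall, pale grey lens glass recessed 5 mm below the top. This point is on its axis half-way up (35 mm above its foot); z along its axis.
- sprocket_center (a point): Steel film sprocket, loose, standing on its end: a toothed drum 46 mm in diameter (50 mm over the fine teeth, which are not solid), 38 mm tall. This point is on its axis half-way up (19 mm above its foot); z along its axis.
- cap_center (a point): Brass lens cap, loose, lying knob up: a flat disc 60 mm in diameter and 8 mm thick with a central knob 18 mm in diameter and 22 mm tall; 30 mm high in all, flat underside. This point is on its axis half-way up (15 mm above its underside); z upwards through the knob.
- holder_center (a point): Copper carbon holder, loose, lying flat: a bar 16 mm wide and 18 mm high with a clamp block at each end (26 mm wide, 24 mm high at +x; 22 mm wide, 22 mm high at -x), 102 mm long in all. This point is at the middle of its length, 9 mm above its underside; x along its length, z up. Either end may point either way.
- board: Light wooden lay-out board, fixed, 6 mm thick, 320 mm by 185 mm, with a flush dark steel strip 10 mm wide along its back long edge. The origin is on its underside (table level), midway between the centres of the two felt pads; x points to the back edge (the dark steel strip's centre line is at x = 112 mm; the board reaches from x = -60 to 125 mm), y runs along the board parallel to the strip (board from -160 to 160 mm), z up.
- square_pad: Square grey felt pad, fixed on the board, 74 mm by 74 mm, 2 mm thick, its top 8 mm above the table; at either end of the board's middle line, 95 mm from the board's origin along its y. Origin at the centre of its underside.
- round_pad: Round grey felt pad, fixed on the board at the other end, 74 mm in diameter, 2 mm thick, its top 8 mm above the table. Origin at the centre of its underside.
- shade: White opaline glass lamp shade, loose, not to be disturbed: 80 mm in diameter at its foot, narrowing to a 32 mm neck, 70 mm tall. Origin at the centre of its underside.
- oil_can: Small dark steel oil can with a pointed spout, loose, not to be disturbed: 46 mm in diameter at its foot, 72 mm tall to the tip. Origin at the centre of its underside.
There are look-alikes about, which are no part of the job. What is shaped like the part that bears narrow_tube_center but blue, green or pink is not meant.

How it is judged:
At the end, for the whole second after the job is handed in: Tubes upright within 12 mm of their pads' centres; sprocket within 15 mm of the pads' midpoint; holder flat, 35-107 mm behind that, 20 mm sideways, parallel within 0.2 rad; cap on the wide tube within 10 mm; heights within 4 mm, tilt under 0.1 rad, all at rest, released (horizontal distance between wide_tube_center and square_pad below 0.012 m and z of wide_tube_center in the frame of board between 0.034 and 0.042 m and horizontal distance between narrow_tube_center and round_pad below 0.012 m and z of narrow_tube_center in the frame of board between 0.039 and 0.047 m and x of sprocket_center in the frame of board between -0.015 and 0.015 m and y of sprocket_center in the frame of board between -0.015 and 0.015 m and z of sprocket_center in the frame of board between 0.021 and 0.029 m and x of holder_center in the frame of board between 0.035 and 0.107 m and y of holder_center in the frame of board between -0.02 and 0.02 m and z of holder_center in the frame of board between 0.011 and 0.019 m and angle between the x axis of holder_center and the y axis of board, either way round below 0.2 rad and horizontal distance between cap_center and wide_tube_center below 0.01 m and z of cap_center in the frame of board between 0.079 and 0.087 m and angle between each of wide_tube_center, narrow_tube_center, sprocket_center, holder_center, cap_center's own z axis and vertical below 0.1 rad and linear speed of each of wide_tube, narrow_tube, sprocket, holder, cap below 0.02 m/s); the robot touches nothing.
It fails at once if the glass shade is disturbed (moved over 20 mm or tipped) (distance of shade from where it was at the start of the episode above 0.02 m or angle between shade's own z axis and vertical above 0.3 rad).
It fails at once if the oil can is disturbed (moved over 20 mm or tipped) (distance of oil_can from where it was at the start of the episode above 0.02 m or angle between oil_can's own z axis and vertical above 0.3 rad).
It also fails if it takes over 144 s, if anything falls off the work surface, if the arm or the gripper's body presses on something with over 40 N, if the wrist force passes 120 N, or if a joint passes its speed limit or range.

ROBOT

A 7-joint arm with a two-finger parallel gripper is mounted at the origin on the work surface. World frame = base frame: x ahead of the robot, y to its left, z up, the work surface at z = 0. Lengths are in m, angles in rad, forces in N, time in s.
With the tool pointing down it reaches from about 0.425 to 0.825 m from the base axis. Payload 3.6 kg.
Tool frame: the origin (TCP) lies at the very end of the fingers, on their centre line; the grasp point (between the pads) lies manip.grip_depth behind it (manip.grip_depth is the distance from the TCP to the grasp point, in m); z points along the fingers, y is the line along which they close (so a half turn about z gives the same grasp; the last joint's range is limited). The gripper opens to 93 mm and grips with 3 to 60 N. Pads are 15 mm wide; open, the fingers measure 128 mm over their backs; the gripper's body (75 mm by 188 mm) begins 65 mm behind the grasp point.
Start: joints at [-0.026, 0.615, -0.013, 1.423, 0.008, 1.103, -0.04], TCP at [0.65, 0, 0.219] pointing down, gripper open.
Joint ranges: [-3.12, 3.12], [-0.3, 2.06], [-1.34, 1.32], [0.26, 2.42], [-1.36, 4.5], [0.01, 1.98], [-2.84, 2.84]. Speed limits (rad/s): [2.79, 2.79, 3.14, 3.14, 3.14, 3.14, 3.14].

INTERFACE

Orientations are given as a unit quaternion [x, y, z, w].
In Python, from workcell import manip gives the robot as it stands.
- The arm moves only by the tool send_rows, never from a script. Its argument "increments" is a list of rows, each a list of 7 numbers: the turn, a rotation vector about the tool's x, y, z in units of 5 degrees (1.0 is 5 degrees), then the shift along the tool's x, y, z in units of 30 mm (1.0 is 30 mm), then the opening, from -1 (shut) to 1 (fully open), so that 0 is half open. In form: [[ax, ay, az, tx, ty, tz, fingers], ...]. A call has 1 to 10 rows; each row shifts and turns the commanded pose from where the row before left it, along the tool's axes as they then stand; what a row does not reach is not made up. A row lasts 1/8 s, in which the tool goes at most 62.5 mm and 10.7 degrees, less where a joint would pass 70% of its speed; a pose out of reach is approached as far as the arm can. A call is refused whole if a number of a shift passes 1 or a number of a turn 1, either way. A call with a gripper value outside its range is refused whole. The fingers move at their own pace and stop on an object; the grip force is fixed at half the most. Time passes only in rows, so rows that do not move let the fingers close. It gives the time, the measured TCP pose, the force, the opening and the grip force at its end, in the units of the state.
- manip.get_state(): the state, without advancing time (a new reading comes with each control period).
- manip.grab_frame(name): name is "scene" or "side" or "wrist"; returns the picture (420x560x3 uint8, red, green, blue); there is no depth.
- manip.calibration(name): a dict with "mtx" (3x3 intrinsics, pixels), "dist_coeffs" ([k1, k2, p1, p2, k3] as OpenCV has them; the pictures are not rectified), "view" (4x4, takes a point from world to camera coordinates); the wrist camera has in their place "T_tool_cam" (4x4, takes a point from camera to tool coordinates, whose origin is the TCP and whose axes are the flange's). Camera axes: x right, y up, looking along -z (the intrinsics and any distortion apply to the point x, -y, -z); pixel columns grow to the right and rows downward; lengths in m; the calibration is good to about 2 mm. A picture is of the moment at which its call begins: read the wrist's pose just before it. calibration takes no time and is no camera call.
- manip.finish_job(): hands the job in; it is judged then, once.
The state is a dict: "t": time; "joint_positions": joint angles; "joint_velocities": joint speeds; "joint_torque": joint torques, N m; "position": TCP position; "tool_rot": TCP orientation; "ft_force": force on the tool from outside, world axes, zero at the start; "ft_torque": the same for the moment, N m; "grip_width": finger opening in m; "finger_force": force on a finger pad.
Only numpy, scipy, OpenCV 4.12 (cv2) and the standard library are available. Lean on these libraries where they do the work, as an engineer would, in place of code of your own. Each camera call takes 0.05 s, during which the arm holds its last target. There are 200 camera calls.

## Working session

There is one attempt and no reset: what is moved stays moved. The work goes in short steps, Python scripts to look and compute and a tool call to move; the robot and the scene stay as the last step left them, time stands still between calls to the robot, and variables do not carry over. Pictures are saved under pics/ and viewed, at most 14 in all, crops included, and the job is handed in when it is done.

Besides the shell and the picture viewer there is one more tool, called after ">>>" as name([rows], argument=value, ...), one row to a line, values as JSON. send_rows: Moves the arm, as the interface text tells. Its arguments: {"type":"object","properties":{"increments":{"type":"array"}},"required":["increments"]}

```bash
mkdir -p pics; ls; python3 - <<'E'
from workcell import manip
import cv2,numpy as np
print(manip.grip_depth); s=manip.get_state(); print(s)
for n in("scene","side","wrist"):
    cv2.imwrite(f"pics/{n}0.png",manip.grab_frame(n)[:,:,::-1]); c=manip.calibration(n); print(n,{k:np.round(v,4).tolist() for k,v in c.items()})
a=cv2.imread("pics/scene0.png");b=cv2.imread("pics/side0.png")
E
```

```text
pics
0.0188
{'t': 0.0, 'joint_positions': array([-0.02647781,  0.61591719, -0.01263522,  1.42491393,  0.00808421,
        1.10340339, -0.04040276]), 'joint_velocities': array([-0.00064414, -0.00017244,  0.00026866,  0.00031473, -0.00068769,
       -0.00025534, -0.00041402]), 'joint_torque': array([ 5.37042069e-04, -4.58937871e+01,  2.08912762e-01, -1.65743172e+01,
       -6.11085235e-02,  2.03703978e-02,  2.53581929e-04]), 'position': array([6.49194323e-01, 8.93244863e-06, 2.17477466e-01]), 'tool_rot': array([ 0.70708853,  0.70712385, -0.00092115, -0.00091187]), 'ft_force': array([-0.76617965,  0.31975988, -1.27082303]), 'ft_torque': array([-0.00606254,  0.03100267, -0.0366367 ]), 'finger_force': 0.0, 'grip_width': 0.09289605611148198}
scene {'mtx': [[476.0344, 0.0, 273.7614], [0.0, 476.0344, 203.3916], [0.0, 0.0, 1.0]], 'dist_coeffs': [-0.169, 0.0, 0.0, 0.0, 0.0], 'view': [[-0.5062, 0.8623, -0.0101, 0.2339], [-0.6674, -0.3843, 0.6379, 0.3586], [0.5462, 0.3297, 0.7701, -1.5691], [0.0, 0.0, 0.0, 1.0]]}
side {'mtx': [[546.2905, 0.0, 278.9217], [0.0, 546.2905, 209.5522], [0.0, 0.0, 1.0]], 'dist_coeffs': [-0.1583, 0.0, 0.0, 0.0, 0.0], 'view': [[-0.8024, -0.5964, -0.022, 0.476], [0.3386, -0.4853, 0.8061, -0.2238], [-0.4914, 0.6394, 0.5914, -0.8862], [0.0, 0.0, 0.0, 1.0]]}
wrist {'mtx': [[337.0569, 0.0, 281.5006], [0.0, 337.0569, 211.4108], [0.0, 0.0, 1.0]], 'dist_coeffs': [-0.0366, 0.0, 0.0, 0.0, 0.0], 'T_tool_cam': [[0.0007, 0.9681, 0.2505, 0.069], [1.0, -0.0005, -0.0009, 0.0004], [-0.0007, 0.2505, -0.9681, -0.1662], [0.0, 0.0, 0.0, 1.0]]}
```

View pics/scene0.png

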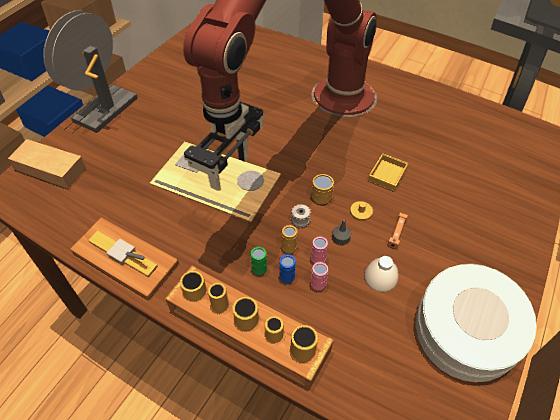

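View pics/side0.png

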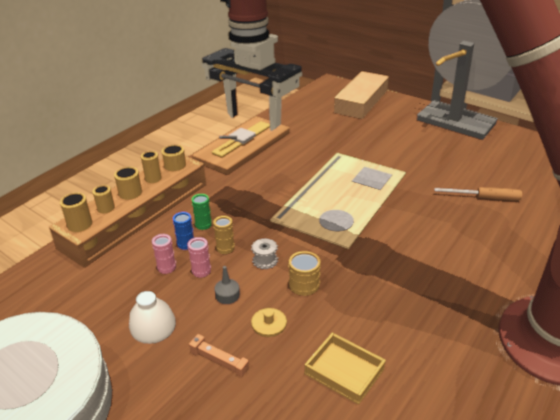

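Candidates for the narrow tube (scene px): brass (289,238), green (258,261), blue (287,268), pink (319,249) and pink (319,275), plus fixed dark-topped tubes in the tray (217,297),(274,328). The loose brass one at (289,238) fits the description. The wide tube is at (322,188), not the tray's wide tubes. The cap is at (361,211), the sprocket at (301,215) and the holder at (398,230). Next is a close crop to check.

```bash
cat > h.py <<'E'
import numpy as np,cv2
from scipy.spatial.transform import Rotation as R
from workcell import manip
def cam(n,s=None):
    c=manip.calibration(n)
    if n=="wrist":
        T=np.eye(4);T[:3,:3]=R.from_quat(s["tool_rot"]).as_matrix();T[:3,3]=s["position"]
        W=T@np.array(c["T_tool_cam"])
    else: W=np.linalg.inv(np.array(c["view"]))
    return np.array(c["mtx"]),np.array(c["dist_coeffs"]),W
def ray(C,uv):
    K,d,W=C
    p=cv2.undistortPoints(np.array([[uv]],float),K,d)[0,0]
    return W[:3,3],W[:3,:3]@np.array([p[0],-p[1],-1.])
def plane(C,uv,z):
    o,r=ray(C,uv); return o+r*(z-o[2])/r[2]
def tri(C1,u1,C2,u2):
    o,a=ray(C1,u1);q,b=ray(C2,u2)
    t=np.linalg.lstsq(np.c_[a,-b],q-o,rcond=None)[0]
    return (o+a*t[0]+q+b*t[1])/2,np.linalg.norm(o+a*t[0]-q-b*t[1])
E
python3 - <<'E'
import cv2,numpy as np
a=cv2.imread("pics/scene0.png")[165:295,225:425];b=cv2.imread("pics/side0.png")[185:375,140:420]
a=cv2.resize(a,None,fx=2.9,fy=2.9,interpolation=2)
b=cv2.resize(b,None,fx=2.8,fy=2.8,interpolation=2)
cv2.imwrite("pics/ca.png",a);cv2.imwrite("pics/cb.png",b)
E
```

```text
(no output)
```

View pics/cb.png

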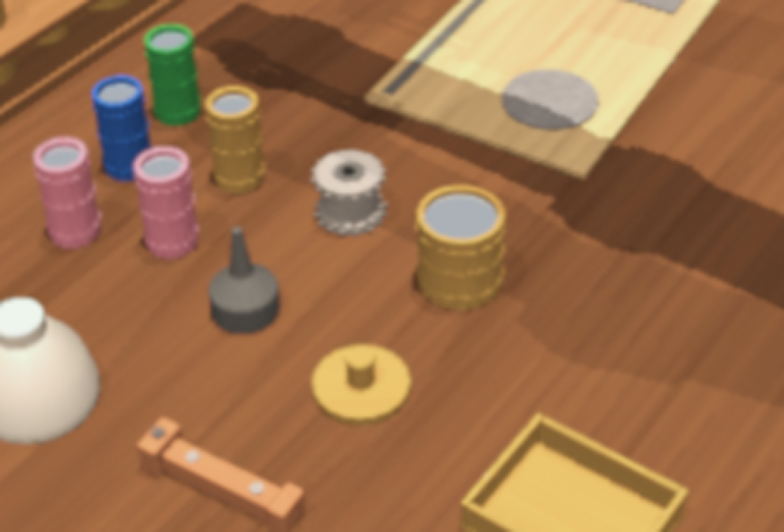

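The crop confirms the choice: loose brass narrow tube with its top at side px (223,222), wide tube (305,262), sprocket (265,246), cap (269,321), holder from about (197,342) to (244,364).

```bash
python3 - <<'E'
from h import *
S=cam("side");Q=cam("scene")
f=lambda u,v:(140+u/2.8,185+v/2.8)
for n,uv,z,q in[("narrow",f(232,104),.07,(289.5,231.5)),("wide",f(461,215),.06,(322.5,182)),("sprk",f(349,172),.038,(301,211)),("cap",f(361,379),.008,(361.5,211.5)),("capknob",f(361,364),.03,(361.5,206)),("hold-",f(160,436),.022,(403,217)),("hold+",f(290,498),.022,(393,243)),
 ("neck",f(18,315),.07,(384.5,262)),("can",f(245,312),.012,(342,236)),("can tip",f(237,230),.072,(342,221)),("green",f(170,42),.07,(259,253)),("pink",f(163,162),.07,(319.5,242)),("pink2",f(63,157),.07,(320,268)),
 ("round",f(550,99),.008,(251,181)),]:
    p,g=tri(S,uv,Q,q); print(n,plane(S,uv,z).round(3)[:2],plane(Q,q,z).round(3)[:2],p.round(3),round(g,4))
# board pads by side view
im=cv2.imread("pics/side0.png"); hsv=cv2.cvtColor(im,cv2.COLOR_BGR2HSV)
m=((hsv[:,:,1]<60)&(hsv[:,:,2]>100)&(hsv[:,:,2]<190)).astype(np.uint8)*255; m[:150]=0;m[245:]=0;m[:,:315]=0;m[:,405:]=0
for c in cv2.findContours(m,0,2)[0]:
    if cv2.contourArea(c)>150:
        M=cv2.moments(c);u=(M['m10']/M['m00'],M['m01']/M['m00']);print("pad",u,cv2.contourArea(c),plane(S,u,.008).round(4))
E
```

```text
narrow [0.623 0.14 ] [0.624 0.139] [0.624 0.139 0.069] 0.0005
wide [0.434 0.134] [0.435 0.132] [0.435 0.133 0.059] 0.0014
sprk [0.536 0.122] [0.532 0.122] [0.534 0.123 0.04 ] 0.0009
cap [0.431 0.247] [0.433 0.25 ] [0.431 0.249 0.008] 0.0037
capknob [0.426 0.252] [0.434 0.248] [0.429 0.247 0.024] 0.0017
hold- [0.491 0.361] [0.407 0.355] [0.457 0.373 0.072] 0.0283
hold+ [0.401 0.351] [0.496 0.362] [ 0.438  0.337 -0.041] 0.0407
neck [0.592 0.37 ] [0.592 0.369] [0.592 0.37  0.07 ] 0.0009
can [0.525 0.247] [0.533 0.24 ] [0.529 0.241 0.005] 0.0034
can tip [0.533 0.238] [0.535 0.235] [0.534 0.235 0.07 ] 0.0023
green [0.71 0.11] [0.712 0.109] [0.712 0.108 0.069] 0.0008
pink [0.619 0.215] [0.616 0.215] [0.617 0.216 0.072] 0.0007
pink2 [0.678 0.25 ] [0.678 0.248] [0.679 0.249 0.069] 0.0015
round [ 0.486 -0.061] [ 0.486 -0.059] [ 0.486 -0.059  0.009] 0.0017
pad (333.1640127388535, 221.682059447983) 314.0 [ 0.4894 -0.0534  0.008 ]
pad (370.6053391053391, 180.78932178932178) 231.0 [ 0.5008 -0.2379  0.008 ]
```

>>> send_rows([
  [0,0,0,-0.8,-1,0,1],
  [0,0,0,-0.8,-1,0,1],
  [0,0,0,-0.8,-1,0,1],
  [0,0,0,-0.8,-1,0,1],
  [0,0,0,-0.8,-1,0,1],
  [0,0,0,0,0,0,1],
  [0,0,0,0,0,0,1],
])

```text
t: 1.02
position: [0.5006, -0.1193, 0.2187]
tool_rot: [0.707, 0.707, 0.001, 0.0]
ft_force: [-0.1, 0.6, -0.0]
grip_width: 0.0927
finger_force: 0.0
```

```bash
python3 - <<'E'
from h import *
import pickle
s=manip.get_state();print(s["position"],s["tool_rot"])
cv2.imwrite("pics/w1.png",manip.grab_frame("wrist")[:,:,::-1]);pickle.dump(s,open("w1.pkl","wb"))
E
```

```text
[ 0.50057921 -0.11933546  0.21871172] [7.06884526e-01 7.07328786e-01 5.04287284e-04 3.46563017e-05]
```

View pics/w1.png

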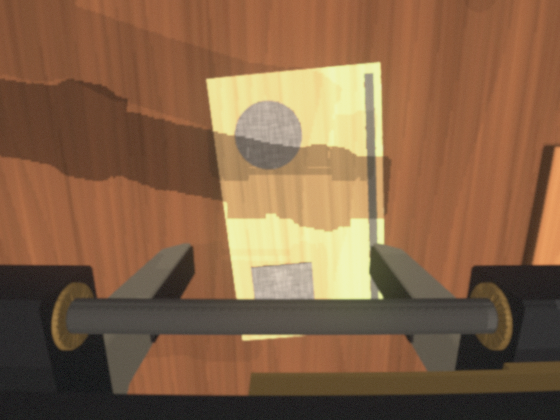

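The round pad is at (268,135) and the square pad's top edge runs (251,267)–(311,262). The strip is on the right, and the board's corners are (208,79) and (380,63).

```bash
python3 - <<'E'
from h import *
import pickle
C=cam("wrist",pickle.load(open("w1.pkl","rb")))
im=cv2.imread("pics/w1.png");hsv=cv2.cvtColor(im,cv2.COLOR_BGR2HSV)
m=((hsv[:,:,1]<80)&(hsv[:,:,2]>60)).astype(np.uint8)*255
m[:90]=0;m[180:]=0;m[:,:220]=0;m[:,315:]=0
c=max(cv2.findContours(m,0,2)[0],key=cv2.contourArea);e=cv2.fitEllipse(cv2.convexHull(c));print(e)
pts=cv2.convexHull(c)[:,0];P=np.array([plane(C,p,.008)[:2] for p in pts.astype(float)])
(cx,cy),r=cv2.minEnclosingCircle(P.astype(np.float32));print("round",cx,cy,r, plane(C,e[0],.008))
A=[plane(C,p,.006)[:2] for p in[(208,79),(243,339),(380,63),(384,238)]]
print(np.round(A,4))
d=A[0]-A[1];print("len left",np.linalg.norm(d),"ang",np.arctan2(d[0],d[1])); d2=A[2]-A[3];print("right ang",np.arctan2(d2[0],d2[1]),"width",np.linalg.norm(A[0]-A[2]))
for p in[(251,267),(311,262),(368.5,73),(371,240),(376,300)]:print(p,plane(C,p,.0075)[:2].round(4))
# side-view pad square corners
y=(d/np.linalg.norm(d)); x=np.array([y[1],-y[0]]); print("y",y,"x",x)
o=(A[0]+A[1])/2+.06*x; print("origin from left edge",o,"round pred",o+.095*y,"square",o-.095*y)
E
```

```text
((267.982421875, 134.27066040039062), (66.86231231689453, 68.56422424316406), 164.27487182617188)
round 0.4864461123943329 -0.06136491149663925 0.037014879286289215 [ 0.48659781 -0.06066727  0.008     ]
[[ 0.4233 -0.0032]
 [ 0.4518 -0.3189]
 [ 0.605   0.0133]
 [ 0.6235 -0.1808]]
len left 0.31703716203557164 ang -0.09018622027348012
right ang -0.09522752289021656 width 0.18245442507014373
(251, 267) [ 0.4647 -0.2173]
(311, 262) [ 0.5371 -0.2108]
(368.5, 73) [0.593 0.003]
(371, 240) [ 0.6077 -0.1828]
(376, 300) [ 0.6196 -0.262 ]
y [-0.09006401  0.99593598] x [0.99593598 0.09006401]
origin from left edge [ 0.49732593 -0.15563525] round pred [ 0.48876985 -0.06102134] square [ 0.50588201 -0.25024917]
```

>>> send_rows([
  [0,0,0,0.84,-0.22,0,1],
  [0,0,0,0.84,-0.22,0,1],
  [0,0,0,0.84,-0.22,0.2,1],
  [0,0,0,0.84,-0.22,0.3,1],
  [0,0,0,0.84,-0.22,0.4,1],
  [0,0,0,0.84,-0.22,0.4,1],
  [0,0,0,0.84,-0.22,0.4,1],
  [0,0,0,0.84,-0.22,0.4,1],
  [0,0,0,0.84,-0.22,0.4,1],
  [0,0,0,0.84,-0.22,0.4,1],
])

```text
t: 2.33
position: [0.4342, 0.1345, 0.1311]
tool_rot: [0.706, 0.708, 0.0, -0.0]
ft_force: [-0.4, -0.6, 0.5]
grip_width: 0.0928
finger_force: 0.0
```

>>> send_rows([
  [0,0,0,0,0,0,1],
  [0,0,0,0,0,0,1],
])

```text
t: 2.58
position: [0.4346, 0.132, 0.1318]
tool_rot: [0.707, 0.707, 0.0, 0.0]
ft_force: [-0.8, 0.6, 1.0]
grip_width: 0.093
finger_force: 0.0
```

```bash
python3 - <<'E'
from h import *
import pickle
s=manip.get_state();print(s["position"],s["tool_rot"])
cv2.imwrite("pics/w2.png",manip.grab_frame("wrist")[:,:,::-1]);pickle.dump(s,open("w2.pkl","wb"))
E
```

```text
[0.43455668 0.13199616 0.13176437] [7.06922704e-01 7.07290765e-01 8.27733441e-05 2.38530154e-04]
```

View pics/w2.png

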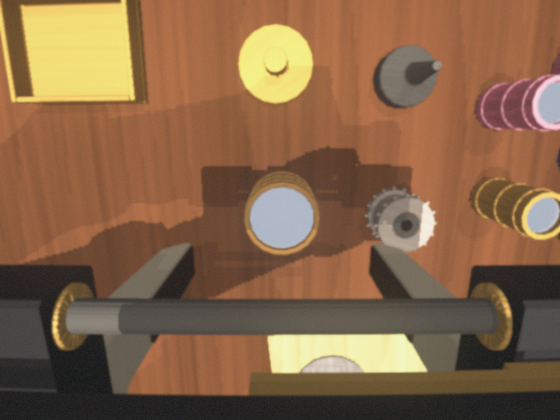

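The wide tube's top is at (282,217), the sprocket top (405,226), the cap disc (276,64) and the narrow tube's glass (543,214). The knob top is at (274,59).

```bash
python3 - <<'E'
from h import *
import pickle
C=cam("wrist",pickle.load(open("w2.pkl","rb")))
for n,p,z in[("wide",(282,217),.055),("sprk",(405,226),.038),("cap",(276,64),.008),("knob",(274.5,59),.03),("narrow",(543,214),.065),("canbase",(406,77),.01)]:print(n,plane(C,p,z)[:2].round(4))
E
```

```text
wide [0.4356 0.1338]
sprk [0.5353 0.1216]
cap [0.4307 0.2483]
knob [0.4299 0.2482]
narrow [0.6269 0.1389]
canbase [0.5358 0.2388]
```

>>> send_rows([
  [0,0,0,0.06,0.03,0.8,1],
  [0,0,0,0,0,0.9,1],
  [0,0,0,0,0,0.9,1],
  [0,0,0,0,0,0.7,1],
  [0,0,0,0,0,0.36,1],
  [0,0,0,0,0,0,1],
  [0,0,0,0,0,0,-1],
  [0,0,0,0,0,0,-1],
  [0,0,0,0,0,0,-1],
  [0,0,0,0,0,0,-1],
])

```text
t: 3.88
position: [0.435, 0.1339, 0.0221]
tool_rot: [0.707, 0.707, 0.0, 0.0]
ft_force: [0.2, 0.3, 0.7]
grip_width: 0.0572
finger_force: 1.2
```

>>> send_rows([
  [0,0,0,0,0,0,-1],
  [0,0,0,0,0,-0.2,-1],
  [0,0,0,0,0,-0.3,-1],
  [0,0,0,0,0,-0.5,-1],
])

```text
t: 4.38
position: [0.4344, 0.1336, 0.0522]
tool_rot: [0.707, 0.707, -0.001, -0.0]
ft_force: [-0.8, 0.0, -2.4]
grip_width: 0.0563
finger_force: 30.0
```

>>> send_rows([
  [0,0,0,-0.5,0.1,-0.5,-1],
  [0,0,0,-0.98,0.18,-0.5,-1],
  [0,0,0,-0.98,0.18,0,-1],
  [0,0,0,-0.98,0.18,0,-1],
  [0,0,0,-0.98,0.18,0,-1],
  [0,0,0,-0.98,0.18,0,-1],
  [0,0,0,-0.98,0.18,0,-1],
  [0,0,0,-0.98,0.18,0,-1],
  [0,0,0,-0.98,0.18,0,-1],
  [0,0,0,-0.98,0.18,0,-1],
])

```text
t: 5.62
position: [0.4863, -0.1468, 0.0822]
tool_rot: [0.707, 0.707, -0.0, -0.0]
ft_force: [0.0, -0.0, -2.4]
grip_width: 0.0561
finger_force: 30.0
```

>>> send_rows([
  [0,0,0,-0.98,0.18,0,-1],
  [0,0,0,-0.98,0.18,0,-1],
  [0,0,0,-0.98,0.18,0.3,-1],
  [0,0,0,-0.5,0.1,0.3,-1],
  [0,0,0,0,0,0.4,-1],
  [0,0,0,0,0,0,-1],
  [0,0,0,0,0,0,-1],
])

```text
t: 6.5
position: [0.5058, -0.2472, 0.0518]
tool_rot: [0.706, 0.708, 0.0, -0.001]
ft_force: [-0.2, -0.8, -2.0]
grip_width: 0.0564
finger_force: 30.0
```

>>> send_rows([
  [0,0,0,-0.11,-0.05,0.3,-1],
  [0,0,0,0,0,0.3,-1],
  [0,0,0,0,0,0.1,-1],
  [0,0,0,0,0,0,-1],
  [0,0,0,0,0,0,-1],
])

```text
t: 7.12
position: [0.5044, -0.2523, 0.0309]
tool_rot: [0.707, 0.707, 0.0, 0.0]
ft_force: [-0.1, 0.3, -2.2]
grip_width: 0.0563
finger_force: 30.0
```

>>> send_rows([
  [0,0,0,0.04,0,0.03,-1],
  [0,0,0,0,0,0,0.6],
  [0,0,0,0,0,0,0.6],
  [0,0,0,0,0,0,0.6],
  [0,0,0,0,0,-0.3,0.6],
  [0,0,0,0,0,-1,0.6],
  [0,0,0,0,0,-1,0.6],
  [0,0,0,0,0,-1,0.5],
  [0,0,0,0.98,0.3,0,0.4],
  [0,0,0,0.98,0.3,0,0.4],
])

```text
t: 8.38
position: [0.5227, -0.1921, 0.1302]
tool_rot: [0.708, 0.707, 0.0, 0.001]
ft_force: [0.2, 0.3, 0.0]
grip_width: 0.0652
finger_force: 0.0
```

>>> send_rows([
  [0,0,0,0.98,0.3,0,0.4],
  [0,0,0,0.98,0.3,0,0.4],
  [0,0,0,0.98,0.3,0,0.4],
  [0,0,0,0.98,0.3,0,0.4],
  [0,0,0,0.98,0.3,0,0.4],
  [0,0,0,0.98,0.3,0,0.4],
  [0,0,0,0.98,0.3,0,0.4],
  [0,0,0,0.98,0.3,0,0.4],
  [0,0,0,0.98,0.4,0,0.4],
  [0,0,0,0.98,0.4,0,0.4],
])

```text
t: 9.62
position: [0.6185, 0.1027, 0.1297]
tool_rot: [0.707, 0.707, 0.0, 0.0]
ft_force: [-0.1, 0.9, 0.2]
grip_width: 0.0652
finger_force: 0.0
```

>>> send_rows([
  [0,0,0,0.98,0.4,0,0.3],
  [0,0,0,0.3,0,0,0.3],
  [0,0,0,0,0,0,0.3],
  [0,0,0,0,0,0,0.3],
])

```text
t: 10.12
position: [0.6299, 0.1378, 0.1291]
tool_rot: [0.708, 0.706, -0.001, 0.0]
ft_force: [0.1, 0.2, -1.1]
grip_width: 0.0606
finger_force: 0.0
```

```bash
python3 - <<'E'
from h import *
import pickle
s=manip.get_state();print(s["position"],s["tool_rot"],s["grip_width"])
w=manip.grab_frame("wrist")[:,:,::-1];pickle.dump(s,open("w3.pkl","wb"));q=manip.grab_frame("scene")[:,:,::-1]
cv2.imwrite("pics/scene3.png",q);cv2.imwrite("pics/w3.png",w)
cv2.imwrite("pics/c3.png",np.vstack([w[:300],cv2.resize(q[120:270,140:420],None,fx=2,fy=2)]))
E
```

```text
[0.62990454 0.13783157 0.12905695] [ 7.07897093e-01  7.06315030e-01 -7.69298961e-04  4.39831473e-04] 0.06062506090181419
```

View pics/c3.png

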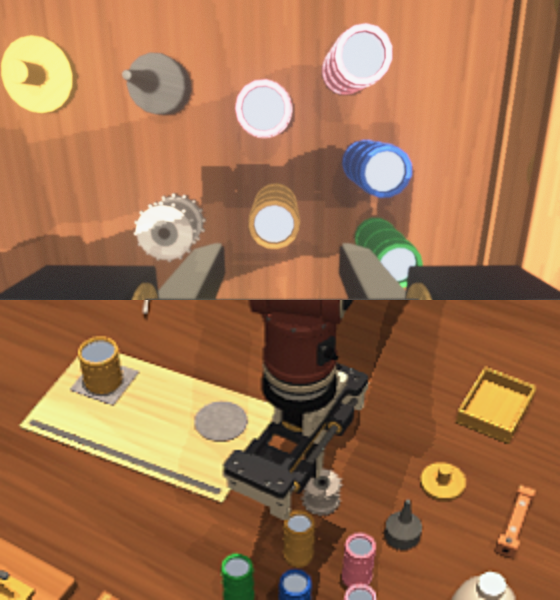

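The wide tube stands on the square pad. The brass narrow tube's glass is at wrist px (274,224), and the green tube at (398,264) is clear of the right finger.

```bash
python3 - <<'E'
from h import *
import pickle
C=cam("wrist",pickle.load(open("w3.pkl","rb")))
for n,p,z in[("narrow",(274,224),.065),("sprk",(164,233),.038),("green",(398,264),.065),("blue",(385,171),.065)]:print(n,plane(C,p,z)[:2].round(4))
Q=cam("scene");print("wide",plane(Q,(140+99/2,120+50/2),.063))
E
```

```text
narrow [0.6251 0.1379]
sprk [0.5358 0.1223]
green [0.7166 0.1068]
blue [0.7016 0.1757]
wide [ 0.49711535 -0.25440609  0.063     ]
```

>>> send_rows([
  [0,0,0,0,-0.16,0.5,0.3],
  [0,0,0,0,0,0.8,0.3],
  [0,0,0,0,0,0.9,0.3],
  [0,0,0,0,0,0.7,0.3],
  [0,0,0,0,0,0.4,0.3],
  [0,0,0,0,0,0,0.3],
  [0,0,0,0,0,0,-1],
  [0,0,0,0,0,0,-1],
  [0,0,0,0,0,0,-1],
  [0,0,0,0,0,0,-1],
])

```text
t: 11.48
position: [0.6255, 0.1402, 0.0307]
tool_rot: [0.707, 0.707, 0.0, 0.0]
ft_force: [-1.4, -0.1, 4.1]
grip_width: 0.036
finger_force: 30.0
```

>>> send_rows([
  [0,0,0,0,0,0,-1],
  [0,0,0,0,0,-0.3,-1],
  [0,0,0,0,0,-0.6,-1],
  [0,0,0,0,0,-0.9,-1],
  [0,0,0,0,0,-0.9,-1],
  [0,0,0,0,0,0,-1],
])

```text
t: 12.22
position: [0.6275, 0.1407, 0.1141]
tool_rot: [0.707, 0.707, 0.003, 0.002]
ft_force: [0.2, -0.4, -1.0]
grip_width: 0.0363
finger_force: 30.0
```

>>> send_rows([
  [0,0,0,-0.95,-0.66,0,-1],
  [0,0,0,-0.95,-0.66,0,-1],
  [0,0,0,-0.95,-0.66,0,-1],
  [0,0,0,-0.95,-0.66,0,-1],
  [0,0,0,-0.95,-0.66,0,-1],
  [0,0,0,-0.95,-0.66,0.3,-1],
  [0,0,0,-0.95,-0.66,0.6,-1],
  [0,0,0,0,0,0.6,-1],
  [0,0,0,0,0,0.5,-1],
  [0,0,0,0,0,0,-1],
])

```text
t: 13.48
position: [0.486, -0.0587, 0.0497]
tool_rot: [0.707, 0.707, -0.001, -0.001]
ft_force: [0.2, -0.2, -1.5]
grip_width: 0.0364
finger_force: 30.0
```

>>> send_rows([
  [0,0,0,0,0,0,-1],
])

```text
t: 13.6
position: [0.4873, -0.0588, 0.0511]
tool_rot: [0.707, 0.708, 0.0, 0.0]
ft_force: [0.3, -0.2, -1.5]
grip_width: 0.0365
finger_force: 30.0
```

Lower 12 mm, release, rise and go to the sprocket.

>>> send_rows([
  [0,0,0,0,0,0.2,-1],
  [0,0,0,0,0,0.18,-1],
  [0,0,0,0,0,0,-1],
  [0,0,0,0,0,0,0.2],
  [0,0,0,0,0,0,0.4],
  [0,0,0,0,0,0,0.4],
  [0,0,0,0,0,-0.3,0.4],
  [0,0,0,0,0,-0.8,0.4],
  [0,0,0,0,0,-1,0.5],
  [0,0,0,0,0,-1,0.5],
])

```text
t: 14.85
position: [0.4867, -0.0594, 0.134]
tool_rot: [0.707, 0.707, 0.0, 0.0]
ft_force: [-0.2, -0.9, 0.7]
grip_width: 0.0699
finger_force: 0.0
```

>>> send_rows([
  [0,0,0,0.9,0.24,0,0.5],
  [0,0,0,0.9,0.24,0,0.5],
  [0,0,0,0.9,0.24,0,0.5],
  [0,0,0,0.9,0.24,0,0.5],
  [0,0,0,0.9,0.24,0,0.5],
  [0,0,0,0.9,0.24,0,0.5],
  [0,0,0,0.63,0.2,0,0.5],
  [0,0,0,0,0,0,0.5],
  [0,0,0,0,0,0,0.5],
])

```text
t: 15.98
position: [0.5357, 0.1199, 0.1325]
tool_rot: [0.708, 0.707, -0.001, 0.0]
ft_force: [-0.4, 0.0, -0.9]
grip_width: 0.07
finger_force: 0.0
```

>>> send_rows([
  [0,0,0,0.05,0,0.7,0.5],
  [0,0,0,0,0,0.9,0.5],
  [0,0,0,0,0,0.9,0.5],
  [0,0,0,0,0,0.8,0.5],
  [0,0,0,0,0,0.6,0.5],
  [0,0,0,0,0,0.2,0.5],
  [0,0,0,0,0,0,-1],
  [0,0,0,0,0,0,-1],
  [0,0,0,0,0,0,-1],
  [0,0,0,0,0,0,-1],
])

```text
t: 17.23
position: [0.5362, 0.123, 0.0103]
tool_rot: [0.707, 0.707, 0.0, 0.0]
ft_force: [-1.6, -0.1, 3.6]
grip_width: 0.0457
finger_force: 30.0
```

>>> send_rows([
  [0,0,0,0,0,0,-1],
  [0,0,0,0,0,-0.3,-1],
  [0,0,0,0,0,-0.6,-1],
  [0,0,0,0,0,-0.9,-1],
  [0,0,0,0,0,-0.9,-1],
  [0,0,0,0,0,-0.6,-1],
  [0,0,0,0,0,0,-1],
])

```text
t: 18.1
position: [0.5368, 0.1233, 0.1097]
tool_rot: [0.707, 0.707, 0.001, 0.001]
ft_force: [-0.1, 0.4, -2.3]
grip_width: 0.0457
finger_force: 30.0
```

>>> send_rows([
  [0,0,0,-0.93,0,-0.3,-1],
  [0,0,0,-0.93,0,0,-1],
  [0,0,0,-0.93,0,0,-1],
  [0,0,0,-0.93,0,0,-1],
  [0,0,0,-0.93,0,0,-1],
  [0,0,0,-0.93,0,0,-1],
  [0,0,0,-0.93,0,0,-1],
  [0,0,0,-0.93,-0.45,0,-1],
  [0,0,0,-0.93,-0.45,0,-1],
  [0,0,0,-0.93,-0.45,0,-1],
])

```text
t: 19.35
position: [0.4941, -0.1566, 0.1162]
tool_rot: [0.707, 0.707, -0.001, -0.001]
ft_force: [0.5, 0.1, -1.6]
grip_width: 0.0456
finger_force: 30.0
```

>>> send_rows([
  [0,0,0,0,0,0.5,-1],
  [0,0,0,0,0,0.7,-1],
  [0,0,0,0,0,0.7,-1],
  [0,0,0,0,0,0.6,-1],
  [0,0,0,0,0,0.3,-1],
  [0,0,0,0,0,0,-1],
  [0,0,0,0,0,0,-1],
])

```text
t: 20.23
position: [0.496, -0.1557, 0.0339]
tool_rot: [0.707, 0.707, 0.0, 0.0]
ft_force: [-0.1, -0.0, -2.2]
grip_width: 0.0455
finger_force: 30.0
```

>>> send_rows([
  [0,0,0,0,0,0.3,-1],
  [0,0,0,0,0,0.2,-1],
  [0,0,0,0,0,0.06,-1],
  [0,0,0,0,0,0,-1],
  [0,0,0,0,0,0,-1],
])

```text
t: 20.85
position: [0.4956, -0.156, 0.0168]
tool_rot: [0.707, 0.707, 0.0, 0.0]
ft_force: [0.8, 0.1, -1.6]
grip_width: 0.0457
finger_force: 30.0
```

>>> send_rows([
  [0,0,0,0,0,0.03,0],
  [0,0,0,0,0,0,0.4],
  [0,0,0,0,0,0,0.4],
  [0,0,0,0,0,0,0.4],
  [0,0,0,0,0,-0.3,0.4],
  [0,0,0,0,0,-1,0.4],
  [0,0,0,0,0,-1,0.4],
  [0,0,0,0,0,-1,0.4],
  [0,0,0,0,0,-1,0.4],
  [0,0,0,0,0,-0.3,0.4],
])

```text
t: 22.1
position: [0.4965, -0.1563, 0.156]
tool_rot: [0.707, 0.707, 0.001, 0.002]
ft_force: [0.3, 0.3, -0.2]
grip_width: 0.0654
finger_force: 0.0
```

>>> send_rows([
  [0,0,0,0.95,-0.08,0,0.2],
  [0,0,0,0.95,-0.08,0,0.2],
  [0,0,0,0.95,-0.08,0,0.2],
  [0,0,0,0.95,-0.08,0,0.2],
  [0,0,0,0.95,-0.08,0,0.2],
  [0,0,0,0.95,-0.08,0,0.2],
  [0,0,0,0.95,-0.08,0,0.2],
  [0,0,0,0.95,-0.08,0,0.2],
  [0,0,0,0.95,-0.08,0,0.2],
  [0,0,0,0.95,-0.08,0,0.2],
])

```text
t: 23.35
position: [0.4707, 0.1297, 0.1532]
tool_rot: [0.707, 0.707, -0.001, -0.0]
ft_force: [0.6, 0.2, 0.7]
grip_width: 0.0557
finger_force: 0.0
```

>>> send_rows([
  [0,0,0,0.95,-0.08,0,0.2],
  [0,0,0,0.95,-0.08,0,0.2],
  [0,0,0,0.95,-0.08,0,0.2],
  [0,0,0,0.95,-0.08,0,0.2],
  [0,0,0,0.95,-0.08,0,0.2],
  [0,0,0,0.95,-0.08,0,0.2],
  [0,0,0,0.9,-0.08,0,0.2],
  [0,0,0,0.8,-0.08,0,0.2],
  [0,0,0,0,0,0,0.2],
  [0,0,0,0,0,0,0.2],
])

```text
t: 24.6
position: [0.4523, 0.3493, 0.1532]
tool_rot: [0.707, 0.707, -0.001, 0.0]
ft_force: [0.2, -0.5, -0.1]
grip_width: 0.0559
finger_force: 0.0
```

```bash
python3 - <<'E'
from h import *
import pickle
s=manip.get_state();print(s["position"],s["tool_rot"],s["joint_positions"].round(2))
w=manip.grab_frame("wrist")[:,:,::-1];pickle.dump(s,open("w4.pkl","wb"));q=manip.grab_frame("scene")[:,:,::-1]
cv2.imwrite("pics/scene4.png",q);cv2.imwrite("pics/w4.png",w)
cv2.imwrite("pics/c4.png",np.vstack([w[:300],cv2.resize(q[120:270,140:420],None,fx=2,fy=2)]))
E
```

```text
[0.45226229 0.34930796 0.15323119] [ 7.07475642e-01  7.06736715e-01 -1.10798522e-03  4.51170537e-04] [-0.59  0.57 -0.17  1.73  0.12  0.85 -0.81]
```

View pics/c4.png

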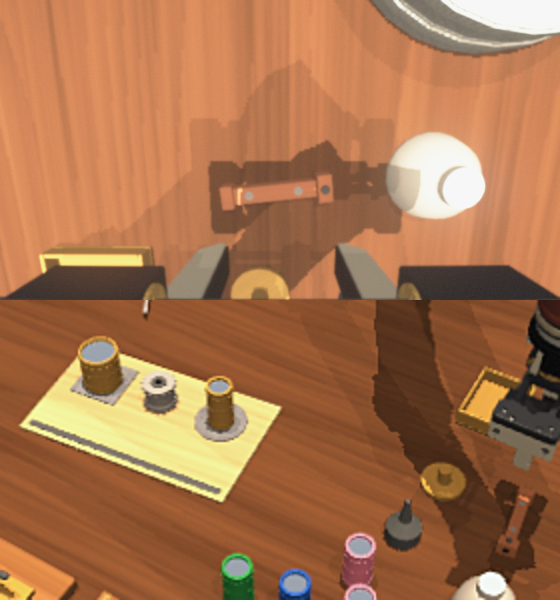

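The three parts stand in place on the board. The holder lies from (220,197) to (333,188) in the wrist picture.

```bash
python3 - <<'E'
from h import *
import pickle
C=cam("wrist",pickle.load(open("w4.pkl","rb")))
a=plane(C,(220.5,197.5),.018);b=plane(C,(333,188),.02);print(a,b,(a+b)/2,np.linalg.norm(a-b),np.degrees(np.arctan2(b[1]-a[1],b[0]-a[0])))
print("neck",plane(C,(464,187),.07))
Q=cam("scene")
for n,p,z in[("wide",(99,350),.063),("spr",(160,381),.044),("nar",(219,383),.073)]:print(n,plane(Q,(140+p[0]/2,120+(p[1]-300)/2),z))
E
```

```text
[0.39695609 0.35319967 0.018     ] [0.49926133 0.36236205 0.02      ] [0.44810871 0.35778086 0.019     ] 0.10273417899500757 5.117714841197299
neck [0.59123719 0.37269203 0.07      ]
wide [ 0.49711535 -0.25440609  0.063     ]
spr [ 0.49056819 -0.15599052  0.044     ]
nar [ 0.47675393 -0.06588052  0.073     ]
```

>>> send_rows([
  [0,0,-1,0,0,0,0.2],
  [0,0,-1,0,0,0,0.2],
  [0,0,-1,0,0,0,0.2],
  [0,0,-1,0,0,0,0.2],
  [0,0,-1,0,0,0,0.2],
  [0,0,-1,0,0,0,0.2],
  [0,0,-1,0,0,0,0.2],
  [0,0,-1,0,0,0,0.2],
  [0,0,-1,0,0,0,0.2],
  [0,0,-1,0,0,0,0.2],
])

```text
t: 25.95
position: [0.4528, 0.3495, 0.1539]
tool_rot: [0.342, 0.94, -0.0, 0.0]
ft_force: [0.0, 0.7, 0.3]
grip_width: 0.0557
finger_force: 0.0
```

>>> send_rows([
  [0,0,-1,0,0,0,0.2],
  [0,0,-1,0,0,0,0.2],
  [0,0,-1,0,0,0,0.2],
  [0,0,-1,0,0,0,0.2],
  [0,0,-1,0,0,0,0.2],
  [0,0,-1,0,0,0,0.2],
  [0,0,-1,0,0,0,0.2],
  [0,0,-1,0,0,0,0.2],
  [0,0,-1,0,0,0,0.2],
  [0,0,0,0,0,0,0.2],
])

```text
t: 27.2
position: [0.4528, 0.3496, 0.1537]
tool_rot: [-0.042, 0.999, -0.0, -0.0]
ft_force: [0.3, 0.6, -0.1]
grip_width: 0.0558
finger_force: 0.0
```

>>> send_rows([
  [0,0,0,0.13,0.29,0.6,0.2],
  [0,0,0,0,0,0.9,0.2],
  [0,0,0,0,0,0.9,0.2],
  [0,0,0,0,0,0.9,0.2],
  [0,0,0,0,0,0.8,0.2],
  [0,0,0,0,0,0.6,0.2],
  [0,0,0,0,0,0.22,0.2],
  [0,0,0,0,0,0,0.2],
  [0,0,0,0,0,0,-1],
  [0,0,0,0,0,0,-1],
])

```text
t: 28.45
position: [0.4481, 0.3597, 0.0071]
tool_rot: [-0.043, 0.999, 0.001, 0.001]
ft_force: [-1.2, 0.5, 0.4]
grip_width: 0.0402
finger_force: 0.0
```

>>> send_rows([
  [0,0,0,0,0,0,-1],
  [0,0,0,0,0,0,-1],
  [0,0,0,0,0,0,-1],
  [0,0,0,0,0,0,-1],
])

```text
t: 28.95
position: [0.4477, 0.3591, 0.0064]
tool_rot: [-0.044, 0.999, -0.0, 0.0]
ft_force: [-0.4, -0.6, 1.5]
grip_width: 0.0157
finger_force: 30.0
```

>>> send_rows([
  [0,0,0,0,0,-0.3,-1],
  [0,0,0,0,0,-0.7,-1],
  [0,0,0,0,0,-1,-1],
  [0,0,0,0,0,-1,-1],
  [0,0,0,0,0,-1,-1],
  [0,0,0,0,0,-0.4,-1],
  [0,0,1,0,0,0,-1],
  [0,0,1,0,0,0,-1],
  [0,0,1,0,0,0,-1],
  [0,0,1,0,0,0,-1],
])

```text
t: 30.2
position: [0.447, 0.3589, 0.1374]
tool_rot: [0.132, 0.991, -0.001, -0.001]
ft_force: [0.3, -1.4, -2.0]
grip_width: 0.0156
finger_force: 30.0
```

>>> send_rows([
  [0,0,1,0,0,0,-1],
  [0,0,1,0,0,0,-1],
  [0,0,1,0,0,0,-1],
  [0,0,1,0,0,0,-1],
  [0,0,1,0,0,0,-1],
  [0,0,1,0,0,0,-1],
  [0,0,1,0,0,0,-1],
  [0,0,1,0,0,0,-1],
  [0,0,1,0,0,0,-1],
  [0,0,1,0,0,0,-1],
])

```text
t: 31.45
position: [0.4469, 0.359, 0.1374]
tool_rot: [0.538, 0.843, -0.001, -0.0]
ft_force: [0.7, 0.1, -1.4]
grip_width: 0.0155
finger_force: 30.0
```

>>> send_rows([
  [0,0,1,0,0,0,-1],
  [0,0,1,0,0,0,-1],
  [0,0,1,0,0,0,-1],
  [0,0,1,0,0,0,-1],
  [0,0,0,0,0,0,-1],
  [0,0,0,0,0,0,-1],
])

```text
t: 32.2
position: [0.4473, 0.3592, 0.1378]
tool_rot: [0.675, 0.738, -0.0, -0.0]
ft_force: [-0.7, -0.0, -1.6]
grip_width: 0.0156
finger_force: 30.0
```

>>> send_rows([
  [0,0,0,-0.95,0.15,0,-1],
  [0,0,0,-0.95,0.15,0,-1],
  [0,0,0,-0.95,0.15,0,-1],
  [0,0,0,-0.95,0.15,0,-1],
  [0,0,0,-0.95,0.15,0,-1],
  [0,0,0,-0.95,0.15,0,-1],
  [0,0,0,-0.95,0.15,0,-1],
  [0,0,0,-0.95,0.15,0,-1],
  [0,0,0,-0.95,0.15,0,-1],
  [0,0,0,-0.95,0.15,0,-1],
])

```text
t: 33.45
position: [0.5175, 0.0784, 0.1382]
tool_rot: [0.675, 0.738, 0.0, -0.0]
ft_force: [0.7, -0.7, -1.7]
grip_width: 0.0156
finger_force: 30.0
```

>>> send_rows([
  [0,0,0,-0.95,0.15,0,-1],
  [0,0,0,-0.95,0.15,0,-1],
  [0,0,0,-0.95,0.15,0,-1],
  [0,0,0,-0.95,0.15,0,-1],
  [0,0,0,-0.95,0.15,0,-1],
  [0,0,0,-0.95,0.15,0,-1],
  [0,0,0,-0.95,0.15,0,-1],
  [0,0,0,-0.95,0.15,0,-1],
  [0,0,0,0,0,0,-1],
  [0,0,0,0,0,0,-1],
])

```text
t: 34.7
position: [0.5727, -0.1434, 0.138]
tool_rot: [0.675, 0.738, 0.0, -0.001]
ft_force: [0.0, -0.5, -2.4]
grip_width: 0.0156
finger_force: 30.0
```

```bash
python3 - <<'E'
from h import *
import pickle
s=manip.get_state();print(s["position"],s["tool_rot"],s["joint_positions"].round(2))
w=manip.grab_frame("wrist")[:,:,::-1];pickle.dump(s,open("w5.pkl","wb"))
cv2.imwrite("pics/w5.png",w)
E
```

```text
[ 0.57272826 -0.14338835  0.13797967] [ 6.75119519e-01  7.37707875e-01  3.12083998e-04 -7.92493692e-04] [ 0.34  0.62 -0.21  1.69  0.16  0.85  0.15]
```

View pics/w5.png

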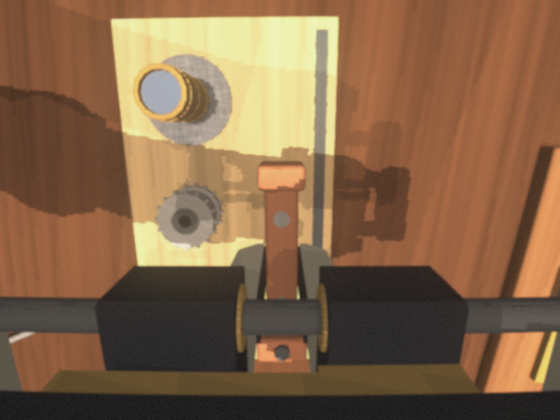

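The holder is held straight and parallel to the strip. The narrow tube's glass is at (162,92) on the pad at (188,100), and the sprocket top is at (185,220).

```bash
python3 - <<'E'
from h import *
import pickle
C=cam("wrist",pickle.load(open("w5.pkl","rb")))
for n,p,z in[("nar",(162,92),.073),("pad",(188,99.5),.008),("spr",(185,220),.044),("strip1",(322,40),.006),("strip2",(318,230),.006)]:print(n,plane(C,p,z)[:2].round(4))
E
```

```text
nar [ 0.4873 -0.0607]
pad [ 0.4869 -0.0609]
spr [ 0.4964 -0.1556]
strip1 [ 0.594  -0.0046]
strip2 [ 0.6093 -0.166 ]
```

>>> send_rows([
  [0,0,0,-0.18,0.06,0.6,-1],
  [0,0,0,0,0,0.9,-1],
  [0,0,0,0,0,0.9,-1],
  [0,0,0,0,0,0.8,-1],
  [0,0,0,0,0,0.5,-1],
  [0,0,0,0,0,0.3,-1],
  [0,0,0,0,0,0.1,-1],
  [0,0,0,0,0,0,-1],
  [0,0,0,0,0,0,-1],
])

```text
t: 35.88
position: [0.5759, -0.15, 0.016]
tool_rot: [0.676, 0.737, 0.0, 0.001]
ft_force: [0.5, 0.8, -1.6]
grip_width: 0.0161
finger_force: 30.0
```

>>> send_rows([
  [0,0,0,0,0,0.09,-1],
  [0,0,0,0,0,0,-1],
  [0,0,0,0,0,0,-0.3],
  [0,0,0,0,0,0,-0.3],
  [0,0,0,0,0,0,-0.3],
  [0,0,0,0,0,-0.3,-0.3],
  [0,0,0,0,0,-0.9,-0.3],
  [0,0,0,0,0,-1,-0.3],
  [0,0,0,0,0,-1,-0.3],
  [0,0,0,0,0,-0.9,0],
])

```text
t: 37.12
position: [0.5755, -0.1499, 0.1375]
tool_rot: [0.676, 0.737, 0.0, 0.001]
ft_force: [-0.2, 0.5, -0.4]
grip_width: 0.0384
finger_force: 0.0
```

>>> send_rows([
  [0,0,0,0.97,-0.26,0,0],
  [0,0,0,0.97,-0.26,0,0],
  [0,0,0,0.97,-0.26,0,0],
  [0,0,0,0.97,-0.26,0,0],
  [0,0,0,0.97,-0.26,0,0],
  [0,0,0,0.97,-0.26,0,0],
  [0,0,0,0.97,-0.26,0,0],
  [0,0,0,0.97,-0.26,0,0],
  [0,0,0,0.97,-0.26,0,0],
  [0,0,0,0.97,-0.26,0,0],
])

```text
t: 38.38
position: [0.472, 0.1343, 0.1363]
tool_rot: [0.676, 0.737, 0.001, 0.0]
ft_force: [-0.4, -0.1, 0.0]
grip_width: 0.0465
finger_force: 0.0
```

>>> send_rows([
  [0,0,0,0.97,-0.26,0,0],
  [0,0,0,0.97,-0.26,0,0],
  [0,0,0,0.97,-0.26,0,0],
  [0,0,0,0.97,-0.3,0,0],
  [0,0,0,0,0,0,0],
  [0,0,0,0,0,0,0],
])

```text
t: 39.12
position: [0.4302, 0.2453, 0.1358]
tool_rot: [0.676, 0.737, -0.0, 0.0]
ft_force: [1.1, 0.5, -0.3]
grip_width: 0.0461
finger_force: 0.0
```

```bash
python3 - <<'E'
from h import *
import pickle
s=manip.get_state();C=cam("wrist",s)
w=manip.grab_frame("wrist")[:,:,::-1].copy();cv2.imwrite("pics/w6.png",w)
q=manip.grab_frame("scene")[:,:,::-1];cv2.imwrite("pics/scene6.png",q)
print(s["position"],s["tool_rot"])
cv2.imwrite("pics/c6.png",np.vstack([w[:300],cv2.resize(q[120:270,140:420],None,fx=2,fy=2)]))
pickle.dump(s,open("w6.pkl","wb"))
E
```

```text
[0.43022484 0.24533418 0.13584718] [ 6.75898044e-01  7.36994985e-01 -1.16295500e-04  4.61063923e-04]
```

View pics/c6.png

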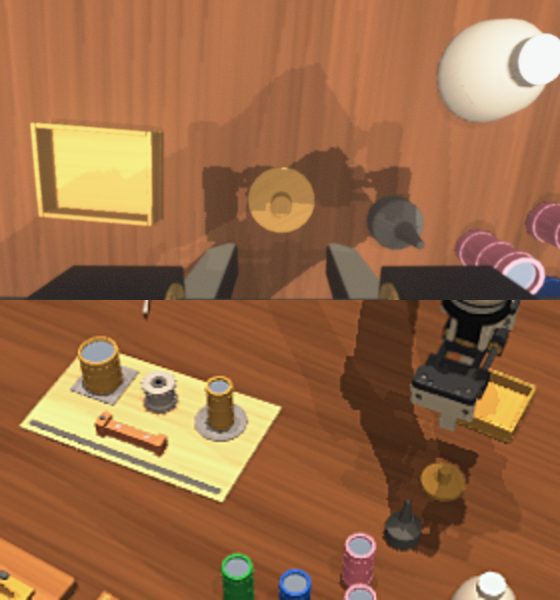

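The cap disc is at (282,200) under the gripper. The holder lies behind the sprocket on the board.

```bash
python3 - <<'E'
from h import *
import pickle
C=cam("wrist",pickle.load(open("w6.pkl","rb")))
p=plane(C,(281.5,200),.008);print(p,plane(C,(281,210),.03))
s=pickle.load(open("w6.pkl","rb"));print(R.from_quat(s["tool_rot"]).inv().apply(p-s["position"])/.03)
E
```

```text
[0.43062314 0.24868213 0.008     ] [0.4304943  0.24505205 0.03      ]
[0.11360196 0.02093504 4.26148883]
```

>>> send_rows([
  [0,0,0,0.1,0.02,0.6,0],
  [0,0,0,0,0,0.9,0],
  [0,0,0,0,0,0.9,0],
  [0,0,0,0,0,0.8,0],
  [0,0,0,0,0,0.5,0],
  [0,0,0,0,0,0.3,0],
  [0,0,0,0,0,0.1,0],
  [0,0,0,0,0,0,0],
  [0,0,0,0,0,0,-1],
  [0,0,0,0,0,0,-1],
])

```text
t: 40.48
position: [0.4304, 0.2496, 0.013]
tool_rot: [0.676, 0.737, 0.0, 0.0]
ft_force: [0.9, 0.6, -0.4]
grip_width: 0.0307
finger_force: 0.0
```

>>> send_rows([
  [0,0,0,0,0,0,-1],
  [0,0,0,0,0,0,-1],
  [0,0,0,0,0,0,-1],
])

```text
t: 40.85
position: [0.4301, 0.2495, 0.0127]
tool_rot: [0.676, 0.737, 0.0, 0.0]
ft_force: [-0.9, -0.1, 2.3]
grip_width: 0.0175
finger_force: 30.0
```

>>> send_rows([
  [0,0,0,0,0,-0.3,-1],
  [0,0,0,0,0,-0.7,-1],
  [0,0,0,0,0,-1,-1],
  [0,0,0,0,0,-1,-1],
  [0,0,0,0,0,-1,-1],
  [0,0,0,0,0,-1,-1],
  [0,0,0,-0.5,0,0,-1],
  [0,0,0,-0.97,0.05,0,-1],
  [0,0,0,-0.97,0.05,0,-1],
  [0,0,0,-0.97,0.05,0,-1],
])

```text
t: 42.1
position: [0.4424, 0.1452, 0.1612]
tool_rot: [0.676, 0.737, -0.002, -0.001]
ft_force: [0.1, -0.1, -1.2]
grip_width: 0.017
finger_force: 30.0
```

>>> send_rows([
  [0,0,0,-0.97,0.05,0,-1],
  [0,0,0,-0.97,0.05,0,-1],
  [0,0,0,-0.97,0.05,0,-1],
  [0,0,0,-0.97,0.05,0,-1],
  [0,0,0,-0.97,0.05,0,-1],
  [0,0,0,-0.97,0.05,0,-1],
  [0,0,0,-0.97,0.05,0,-1],
  [0,0,0,-0.97,0.05,0,-1],
  [0,0,0,-0.97,0.05,0,-1],
  [0,0,0,-0.97,0.05,0,-1],
])

```text
t: 43.35
position: [0.4819, -0.1425, 0.161]
tool_rot: [0.676, 0.737, -0.001, -0.002]
ft_force: [-0.0, -0.8, -1.9]
grip_width: 0.0171
finger_force: 30.0
```

>>> send_rows([
  [0,0,0,-0.97,0.05,0,-1],
  [0,0,0,-0.97,0.05,0,-1],
  [0,0,0,-0.97,0.05,0,-1],
  [0,0,0,-0.97,0.05,0,-1],
  [0,0,0,-0.97,0.05,0,-1],
  [0,0,0,-0.97,0.05,0,-1],
  [0,0,0,-0.5,0,0,-1],
  [0,0,0,0,0,0,-1],
  [0,0,0,0,0,0,-1],
])

```text
t: 44.48
position: [0.5092, -0.3271, 0.1621]
tool_rot: [0.675, 0.738, 0.0, -0.001]
ft_force: [-0.2, 0.9, -1.2]
grip_width: 0.0169
finger_force: 30.0
```

```bash
python3 - <<'E'
from h import *
import pickle
s=manip.get_state();print(s["position"],s["tool_rot"],s["grip_width"])
w=manip.grab_frame("wrist")[:,:,::-1];pickle.dump(s,open("w7.pkl","wb"))
cv2.imwrite("pics/w7.png",w)
E
```

```text
[ 0.5091543  -0.32706574  0.16212668] [ 6.74963289e-01  7.37850596e-01  3.63368354e-04 -9.61026537e-04] 0.016854837964138676
```

View pics/w7.png

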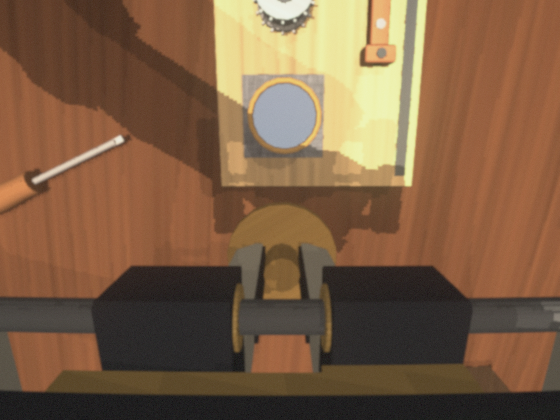

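The wide tube's rim is at (285,116), on the pad with corners (243,75), (322,75), (324,157) and (245,157). The cap hangs level, knob in the fingers.

```bash
python3 - <<'E'
from h import *
import pickle
s=pickle.load(open("w7.pkl","rb"));C=cam("wrist",s)
p=plane(C,(285,116),.068);print("wide",p);print("pad",np.mean([plane(C,q,.008) for q in[(243,75),(322,75),(324,157),(245,157)]],0))
d=R.from_quat(s["tool_rot"]).inv().apply(p-s["position"])/.03;print(d)
E
```

```text
wide [ 0.50554638 -0.2518299   0.068     ]
pad [ 0.50475059 -0.25127146  0.008     ]
[2.50263518 0.10542038 3.14225933]
```

>>> send_rows([
  [0,0,0,0.7,0.05,0,-1],
  [0,0,0,0.9,0.05,0,-1],
  [0,0,0,0.7,0,0,-1],
  [0,0,0,0.23,0,0.3,-1],
  [0,0,0,0,0,0.7,-1],
  [0,0,0,0,0,0.7,-1],
  [0,0,0,0,0,0.5,-1],
  [0,0,0,0,0,0.3,-1],
  [0,0,0,0,0,0,-1],
  [0,0,0,0,0,0,-1],
])

```text
t: 45.78
position: [0.5062, -0.2532, 0.0881]
tool_rot: [0.676, 0.737, 0.0, 0.001]
ft_force: [-0.2, -0.7, -0.5]
grip_width: 0.0173
finger_force: 30.0
```

>>> send_rows([
  [0,0,0,0.05,0,0.12,-1],
  [0,0,0,0,0,0.09,-1],
  [0,0,0,0,0,0,-1],
  [0,0,0,0,0,0,-1],
])

```text
t: 46.28
position: [0.5056, -0.2515, 0.0813]
tool_rot: [0.676, 0.737, -0.0, 0.0]
ft_force: [0.3, -0.5, -0.6]
grip_width: 0.0172
finger_force: 30.0
```

>>> send_rows([
  [0,0,0,0,0,0.02,-1],
  [0,0,0,0,0,0,-0.3],
  [0,0,0,0,0,0,-0.2],
  [0,0,0,0,0,0,-0.2],
  [0,0,0,0,0,-0.3,-0.2],
  [0,0,0,0,0,-0.8,-0.2],
  [0,0,0,0,0,-1,-0.2],
  [0,0,0,0,0,-1,-0.2],
  [0,0,0,-0.8,0,-1,-0.2],
  [0,0,0,-0.9,0,-1,-0.2],
])

```text
t: 47.52
position: [0.5102, -0.3022, 0.2356]
tool_rot: [0.675, 0.738, 0.0, 0.0]
ft_force: [1.1, -0.3, -0.1]
grip_width: 0.0373
finger_force: 0.0
```

>>> send_rows([
  [0,0,0,-0.9,0,0,-0.2],
  [0,0,0,0,0,0,-0.2],
  [0,0,0,0,0,0,-0.2],
])

```text
t: 47.9
position: [0.5123, -0.3274, 0.2333]
tool_rot: [0.675, 0.738, 0.0, -0.001]
ft_force: [-0.0, 0.7, -0.6]
grip_width: 0.037
finger_force: 0.0
```

```bash
python3 - <<'E'
from h import *
import pickle
s=manip.get_state();print(s["position"],s["tool_rot"],s["grip_width"])
w=manip.grab_frame("wrist")[:,:,::-1];pickle.dump(s,open("w8.pkl","wb"));q=manip.grab_frame("side")[:,:,::-1]
cv2.imwrite("pics/c8.png",np.vstack([w[:300],cv2.resize(q[120:270,210:490],None,fx=2,fy=2)]))
E
```

```text
[ 0.5122899  -0.32736709  0.23332331] [ 6.75088258e-01  7.37736186e-01  4.62666816e-04 -9.74448853e-04] 0.03701587603496549
```

View pics/c8.png

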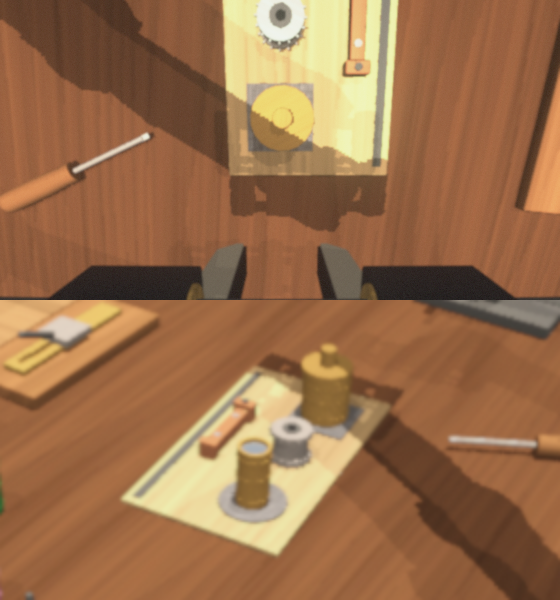

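The cap sits on the wide tube at (282,117), and all parts are in place.

```bash
python3 - <<'E'
from h import *
import pickle
C=cam("wrist",pickle.load(open("w8.pkl","rb")))
print("cap",plane(C,(282.5,117),.076)," sprocket",plane(C,(280.5,15),.044)," holder end",plane(C,(356,74),.022))
print(manip.finish_job())
E
```

```text
cap [ 0.50698951 -0.25155814  0.076     ]  sprocket [ 0.49658021 -0.15638043  0.044     ]  holder end [ 0.58031168 -0.19941079  0.022     ]
the job is handed in; nothing more can be done
None
```

The job is handed in at about 48 s of the 144 s allowed: both tubes, the sprocket, the holder and the cap were placed and released, each within a few millimetres of target by my own camera measurements; the judge's result was not shown.

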